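Mount a toroidal transformer on its chassis stud

ROBOT

A 7-joint arm with a two-finger parallel gripper is mounted at the origin on a cart in front of the work surface, level with it; the furniture and walls round the work are solid. World frame = base frame: x ahead of the robot, y to its left, z up, the work surface at z = 0. Lengths are in m, angles in degrees, forces in N, time in s.
With the tool pointing down it reaches from about 0.425 to 0.875 m from the base axis. Payload 4.7 kg.
Tool frame: the origin (TCP) lies on the centre line of the jaws, within the pads' length; the fingertips stand 14 mm ahead of it and the grasp point (between the pads) lies 5 mm behind it; z points along the fingers, y is the line along which they close (so a half turn about z gives the same grasp; the last joint's range is limited). The gripper opens to 87 mm and grips with 3 to 60 N. Pads are 19 mm wide; open, the fingers measure 117 mm over their backs; the gripper's body (75 mm by 190 mm) begins 51 mm behind the grasp point.
Start: joints at [-71.213, 18.392, -4.016, 83.108, 1.295, 78.541, -3.26], TCP at [0.201, 0.618, 0.237] pointing down, gripper open.
Joint ranges: [-163.93, 163.93], [-17.29, 119.83], [-79.2, 71.16], [3.27, 140.29], [-89.18, 269.18], [5.43, 117.66], [-154.24, 154.24]. Speed limits (degrees/s): [147.25, 147.25, 180, 180, 180, 180, 180].

INTERFACE

Orientations are given as [roll, pitch, yaw] about the fixed x, y, z axes, in that order (R = Rz(yaw) Ry(pitch) Rx(roll)).
In Python, from cell import env gives the robot as it stands.
- The arm moves only by the tool jog_arm, never from a script. Its argument "motion" is a list that holds one entry, the list of rows, each a list of 7 numbers: the shift along the tool's x, y, z in units of 0.1 m (1.0 is 0.1 m), then the turn, a rotation vector about the tool's x, y, z in units of 180 degrees (1.0 is 180 degrees), then the closure, from 0 (fully open) to 1 (shut). A call has 1 to 5 rows; each row is the pose to reach, as a shift and turn from the pose commanded when the call began, along the tool's axes at that moment, turning the shorter way round; what a row does not reach only later rows make up. A row lasts 1/10 s, in which the tool goes at most 50 mm and 8.59 degrees, less where a joint would pass 70% of its speed; a pose out of reach is approached as far as the arm can. A call with a number of a shift or a turn outside -1 to 1 is refused whole. A call with a gripper value outside its range is refused whole. The fingers move at their own pace and stop on an object; "grip_force" is the grip in N (left out, the last holds). Time passes only in rows, so rows that repeat a pose let the fingers close. It gives the time, the measured TCP pose, the force, the opening and the grip force at its end, in the units of the state.
- env.get_obs(): the state, without advancing time (a new reading comes with each control period).
- env.read_camera(name): name is "scene" or "top"; returns (picture, depth): 420x560x3 uint8, red, green, blue; 420x560 float32, m along the optical axis (not along the pixel's ray), 0 where there is no reading.
- env.camera_info(name): a dict with "camera_matrix" (3x3 intrinsics, pixels), "k1" (the pictures are not rectified: a ray, as slopes to the right and down, at radius r is drawn at 1 + k1 r^2 times it, then the intrinsics apply), "origin" and "orientation" of the camera in the world. Camera axes: x right, y down, z forward; pixel columns grow to the right and rows downward; lengths in m; the calibration is good to about 2 mm. A picture is of the moment at which its call begins. camera_info takes no time and is no camera call.
- env.sign_off(): hands the job in; it is judged then, once.
The state is a dict: "time_s": time; "qpos": joint angles; "joint_velocities": joint speeds; "effort": joint torques, N m; "tool_pos": TCP position; "tool_rot": TCP orientation; "force": force on the tool from outside, world axes, zero at the start; "wrist_torque": the same for the moment, N m; "grip_width": finger opening in m; "grasp_force": force on a finger pad.
Only numpy, scipy, OpenCV 4.12 (cv2) and the standard library are available. Lean on these libraries where they do the work, as an engineer would, in place of code of your own. Each camera call takes 0.05 s, during which the arm holds its last target. There are 200 camera calls.

TASK

Mount the toroidal transformer on the bare power-supply chassis, built up the same way as the finished unit that stands on the same bench: over the upright stud lay one fibre disc, then the transformer with its solder tags facing the chassis's terminal strip, then the other fibre disc, and last the pressed-steel clamp plate with its rim upward. Leave the whole stack lying flat and at rest on the stud, ready for the nut.

Things in the scene. Friction and masses are not known exactly. Their poses are not given: they have to be found in the camera images.
- chassis: bare chassis, fixed: shallow plain grey metal tray, flat top 14 mm above the bench, with an upright steel stud (6 mm diameter, round tip 70 mm above the bench) and a black terminal strip (13 x 72 mm, 12 mm high on the tray) along its -x edge, centre line 67.5 mm from the stud. Origin on the stud's axis at bench level, z up; tray from x = -76 to +46 mm, y = -49 to +49 mm
- finished_unit: a second, identical chassis with the same parts already mounted and held by a nut; fixed, 70 mm high, a pattern and an obstacle: nothing is put on it. Origin and axes as for the bare chassis; the two may stand in either of two places
- toroid: toroidal transformer, a copper-wound ring, 62 mm outside diameter, 26 mm bore, 30 mm high, about 400 g, lying flat. On its -x side a black tag board (26 mm wide along y) with three solder tags reaches 42 mm from the centre, so grip the ring across its y. Origin at the centre of its underside, z up
- toroid_tags (a point): the tag board of the transformer: a point 36 mm from the transformer's centre along its own -x, 15 mm above its underside
- fibre_disc_a: one of two identical hard-fibre insulating discs, dark red-brown, 56 mm outside diameter, 22 mm bore, 6 mm thick, 25 g, lying flat on the bench. Origin at the centre of its underside, z up; its yaw does not matter
- fibre_disc_b: one of two identical hard-fibre insulating discs, dark red-brown, 56 mm outside diameter, 22 mm bore, 6 mm thick, 25 g, lying flat on the bench. Origin at the centre of its underside, z up; its yaw does not matter
- clamp_plate: pressed-steel clamp plate, a round shallow pan, 54 mm outside diameter over its rim, 9 mm high, flat 3 mm bottom with a 16 mm hole in the middle, 60 g, lying flat with the rim upward; the rim can be gripped across its outside. Origin at the centre of its underside, z up; its yaw does not matter
Not all that is in view belongs to the job. What is shaped like the fibre_disc_a but blue or yellow is not meant.

How it is judged (in metres and radians):
At the end, for the whole second after the job is handed in: On the stud, bottom up: disc, transformer, disc, clamp plate rim up; undersides 14, 20, 50, 56 mm over the bench (each within 3), centres within 12 (discs), 14 and 8 mm of the stud, level within 0.08 rad; tag side within 0.5 rad of facing the terminal strip; all at rest (((z of fibre_disc_a in the frame of chassis between 0.011 and 0.017 m and z of fibre_disc_b in the frame of chassis between 0.047 and 0.053 m) or (z of fibre_disc_b in the frame of chassis between 0.011 and 0.017 m and z of fibre_disc_a in the frame of chassis between 0.047 and 0.053 m)) and horizontal distance between each of fibre_disc_a, fibre_disc_b and chassis below 0.012 m and z of toroid in the frame of chassis between 0.017 and 0.023 m and horizontal distance between toroid and chassis below 0.014 m and z of clamp_plate in the frame of chassis between 0.053 and 0.059 m and horizontal distance between clamp_plate and chassis below 0.008 m and angle between each of fibre_disc_a, fibre_disc_b, toroid, clamp_plate's own z axis and vertical below 0.08 rad and linear speed of each of fibre_disc_a, fibre_disc_b, toroid, clamp_plate below 0.02 m/s and angle between the x axis of toroid and the x axis of chassis, either way round below 0.5 rad and x of toroid_tags in the frame of chassis below -0.01 m); the robot touches nothing.
It also fails if it takes over 106 s, if anything falls off the work surface, if the arm or the gripper's body presses on something with over 40 N, if the wrist force passes 120 N, or if a joint passes its speed limit or range.

## Working session

There is one attempt and no reset: what is moved stays moved. The work goes in short steps, Python scripts to look and compute and a tool call to move; the robot and the scene stay as the last step left them, time stands still between calls to the robot, and variables do not carry over. Pictures are saved under pics/ and viewed, at most 14 in all, crops included, and the job is handed in when it is done.

Besides the shell and the picture viewer there is one more tool, called after ">>>" as name(argument=value, ...), one argument or row to a line, values as JSON. jog_arm: Moves the arm, as the interface text tells. Shifts and turns lie within -1 to 1; 1 stands for 0.1 m of shift or 180 degrees of turn. Its arguments: {"type":"object","properties":{"motion":{"type":"array","items":{"type":"array","items":{"type":"array","items":{"type":"number"}}}},"grip_force":{"type":"number"}},"required":["motion"]}

```bash
ls; mkdir -p pics; cat > h.py <<'E'
import numpy as np, cv2
from cell import env
from scipy.spatial.transform import Rotation as R
def cam(n):
    i=env.camera_info(n); K=np.array(i["camera_matrix"]); o=np.array(i["origin"]); q=i["orientation"]
    return K,float(i["k1"]),o,q
E
python3 - <<'E'
from h import *
for n in ("scene","top"):
    print(n,env.camera_info(n))
    p,d=env.read_camera(n); cv2.imwrite(f"pics/{n}0.png",p[:,:,::-1]); np.savez(f"{n}0.npz",p=p,d=d); print(d.min(),d.max())
o=env.get_obs(); print(o)
E
```

```text
pics
scene {'camera_matrix': array([[389.7767014 ,   0.        , 273.62225034],
       [  0.        , 389.7767014 , 210.71652227],
       [  0.        ,   0.        ,   1.        ]]), 'k1': 0.011070107859741236, 'origin': array([ 0.04222926, -0.67254577,  0.600948  ]), 'orientation': array([-1.20152408e+02,  2.15960169e-02, -3.65876861e+01])}
0.0 2.5571902
top {'camera_matrix': array([[479.91366578,   0.        , 278.23286667],
       [  0.        , 479.91366578, 213.97882659],
       [  0.        ,   0.        ,   1.        ]]), 'k1': -0.08032867573066084, 'origin': array([0.40381794, 0.11792671, 1.12980017]), 'orientation': array([-168.91616711,   -1.65018995,  -89.0320725 ])}
0.0 1.8741252
{'time_s': 0.1, 'qpos': array([-71.213812  ,  18.43633689,  -4.01656734,  83.16803468,
         1.29284773,  78.54127938,  -3.25983196]), 'joint_velocities': array([-0.1024288 , -0.04104769,  0.0196135 , -0.15800915, -0.06553395,
       -0.04437515, -0.04423819]), 'effort': array([-1.07461696e-03, -4.92576385e+01, -4.06171968e-01, -3.13396776e+01,
       -6.43490581e-02,  3.97298788e-02,  7.24754000e-05]), 'tool_pos': array([0.200503  , 0.61780211, 0.23555264]), 'tool_rot': array([-1.79899467e+02,  3.03734088e-03,  1.62024134e+02]), 'force': array([ 0.02311986, -0.0523009 ,  0.18777734]), 'wrist_torque': array([-0.02920064, -0.03391465,  0.03424535]), 'grasp_force': 0.0, 'grip_width': 0.08718494703021659}
```

View pics/top0.png

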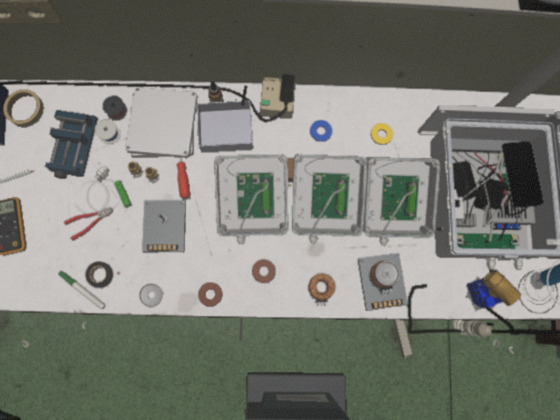

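View pics/scene0.png

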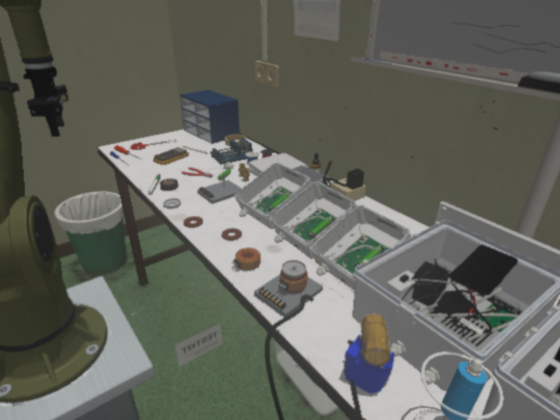

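The top view shows the bare chassis (164,226), clamp plate (151,295), discs (210,294) and (263,271), toroid (321,287) with its tags toward +row, and the finished unit (382,282). The scene view shows the same objects: chassis (220,190), plate (172,203), discs (193,222) and (231,234), toroid (247,259).

```bash
cat >> h.py <<'E'
def rays(n,uv):
    K,k,o,q=cam(n); uv=np.atleast_2d(np.asarray(uv,float))
    s=(uv-K[:2,2])/[K[0,0],K[1,1]]; x=s.copy()
    for _ in range(20): x=s/(1+k*(x**2).sum(1,keepdims=True))
    return o, np.c_[x,np.ones(len(x))]@R.from_euler('xyz',q,degrees=True).as_matrix().T
def plane(n,uv,z):
    o,r=rays(n,uv); return o+r*((z-o[2])/r[:,2])[:,None]
def cloud(n,d):
    v,u=np.mgrid[:d.shape[0],:d.shape[1]]; o,r=rays(n,np.c_[u.ravel(),v.ravel()])
    P=(o+r*d.reshape(-1,1)); P[d.ravel()<=0]=np.nan; return P.reshape(*d.shape,3)
def proj(n,P):
    K,k,o,q=cam(n); c=(np.atleast_2d(P)-o)@R.from_euler('xyz',q,degrees=True).as_matrix()
    s=c[:,:2]/c[:,2:]; s=s*(1+k*(s**2).sum(1,keepdims=True)); return s*[K[0,0],K[1,1]]+K[:2,2]
E
python3 - <<'E'
from h import *
t=np.load("top0.npz"); s=np.load("scene0.npz")
P=cloud("top",t["d"]); Q=cloud("scene",s["d"])
print("table top/scene z", np.nanmedian(P[300:312,230:245,2]),np.nanmedian(Q[205:215,205:215,2]))
for nm,(u,v) in dict(chassis=(164,226),plate=(151,295),d1=(210,294),d2=(263,271),tor=(321,287),fin=(382,282)).items():
    w=P[v-30:v+31,u-30:u+31].reshape(-1,3); c=plane("top",(u,v),0)[0]
    for nmz,C in (("top",P),("scene",Q)):
        X=C.reshape(-1,3); X=X[np.linalg.norm(X[:,:2]-c[:2],axis=1)<0.06]; X=X[X[:,2]>0.003]
        if len(X): print(nm,nmz,c[:2].round(3),"n",len(X),"mean",X.mean(0).round(4),"z pct",np.percentile(X[:,2],[10,50,90,99]).round(4))
def crop(a,r,f,name): cv2.imwrite(name,cv2.resize(a[r[0]:r[1],r[2]:r[3],::-1],None,fx=f,fy=f,interpolation=cv2.INTER_CUBIC))
crop(t["p"],(190,320,130,350),3.6,"pics/tc.png"); crop(s["p"],(165,285,150,310),5,"pics/sc.png")
E
```

```text
table top/scene z 0.0008531477966523537 0.00033617001231683874
chassis top [0.59  0.361] n 1831 mean [0.59   0.359  0.0153] z pct [0.0116 0.0147 0.0188 0.0319]
chassis scene [0.59  0.361] n 456 mean [0.5911 0.3535 0.0157] z pct [0.0118 0.014  0.0197 0.0616]
plate top [0.427 0.382] n 445 mean [0.4308 0.3804 0.0053] z pct [0.0032 0.0045 0.0091 0.0131]
plate scene [0.427 0.382] n 109 mean [0.4255 0.3834 0.0062] z pct [0.0034 0.0058 0.0099 0.0106]
d1 top [0.433 0.244] n 599 mean [0.4328 0.2448 0.0058] z pct [0.0034 0.0055 0.0088 0.0112]
d1 scene [0.433 0.244] n 152 mean [0.429  0.2423 0.0058] z pct [0.004  0.0058 0.0075 0.0086]
d2 top [0.489 0.123] n 637 mean [0.4907 0.1216 0.0058] z pct [0.0033 0.0054 0.0089 0.0113]
d2 scene [0.489 0.123] n 173 mean [0.4848 0.1201 0.0059] z pct [0.0043 0.006  0.0073 0.0084]
tor top [ 0.454 -0.014] n 791 mean [ 0.4516 -0.0139  0.0203] z pct [0.0035 0.0272 0.0319 0.0347]
tor scene [ 0.454 -0.014] n 503 mean [ 0.4452 -0.0198  0.0225] z pct [0.01   0.0257 0.0303 0.0318]
fin top [ 0.468 -0.159] n 1928 mean [ 0.4658 -0.1532  0.0299] z pct [0.0127 0.0174 0.0617 0.0675]
fin scene [ 0.468 -0.159] n 1614 mean [ 0.4635 -0.1655  0.0317] z pct [0.0132 0.022  0.0605 0.066 ]
```

View pics/tc.png

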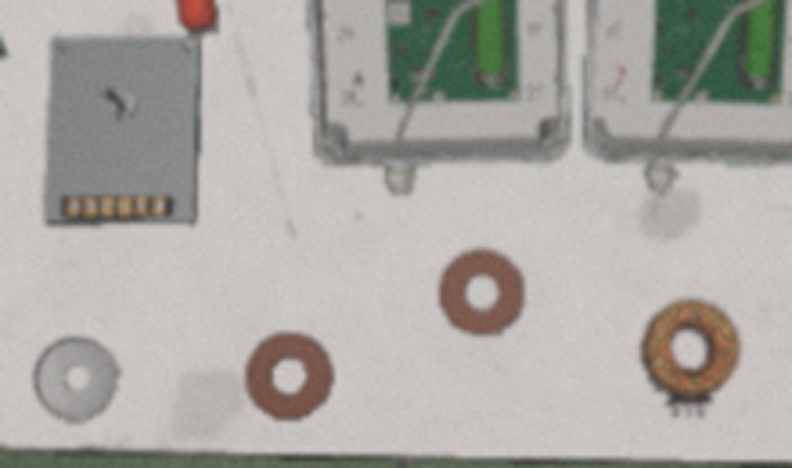

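View pics/sc.png

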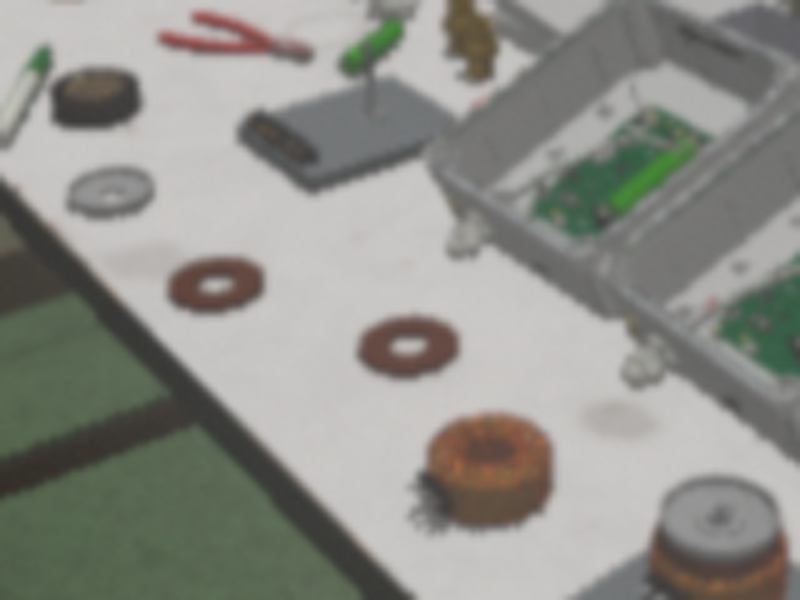

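The crops (top ×3.6, scene ×5) show the plate at (77,379), discs at (290,376) and (482,292), the toroid at (691,349) with tags at (689,405), chassis corners at about (53,38), (200,38), (196,222) and (46,222), and the stud base near (128,115). In the scene crop the stud runs from base (375,115) to tip (370,62).

```bash
python3 - <<'E'
from h import *
T=lambda x,y:((x+.5)/3.6-.5+130,(y+.5)/3.6-.5+190)
S=lambda x,y:((x+.5)/5-.5+150,(y+.5)/5-.5+165)
def tri(a,b):
    o1,r1=rays("top",a);o2,r2=rays("scene",b); A=np.c_[r1[0],-r2[0]]; l=np.linalg.lstsq(A,o2-o1,rcond=None)[0]
    p,q=o1+r1[0]*l[0],o2+r2[0]*l[1]; return ((p+q)/2).round(4),(np.linalg.norm(p-q)*1e3).round(1)
# hole centres in both views (top-face)
for n,a,b,z in (("plate",(77,379),(111,190),.006),("d1",(290,376),(216,284),.006),("d2",(482,292),(409,345),.006),("tor",(691,349),(492,449),.03),("tip",(105,92),(370,62),.07),("base",(128,115),(375,115),.014)):
    print(n,"tri",tri(T(*a),S(*b)),"top",plane("top",T(*a),z)[0].round(4),"scene",plane("scene",S(*b),z)[0].round(4))
c=np.array([plane("top",T(*p),.014)[0] for p in((53,38),(200,38),(196,222),(46,222))]); print(c.round(4))
ux=(c[0]+c[1]-c[2]-c[3]); ux/=np.linalg.norm(ux); uy=(c[0]+c[3]-c[1]-c[2]); print("yaw",np.degrees(np.arctan2(ux[1],ux[0])),np.degrees(np.arctan2(uy[1],uy[0]))-90)
print("stud est",c.mean(0)+ux*.015)
st=plane("top",[T(64,207),T(171,207)],.026); print("strip",st.mean(0),np.linalg.norm(st[0]-st[1]))
print("tag",plane("top",T(689,403),.015))
# outlines by colour, ellipse fit
t=np.load("top0.npz")["p"]; b=cv2.resize(t,None,fx=4,fy=4,interpolation=cv2.INTER_CUBIC)
hsv=cv2.cvtColor(b,cv2.COLOR_RGB2HSV); bgd=np.median(b[300*4:305*4,235*4:245*4].reshape(-1,3),0)
diff=np.abs(b.astype(int)-bgd).sum(2); m=(diff>70).astype(np.uint8)
for n,(u,v),z in (("plate",(151,295),.009),("d1",(210,294),.006),("d2",(263,271),.006),("tor",(321,287),.024)):
    w=m[(v-17)*4:(v+18)*4,(u-18)*4:(u+18)*4]; cs,_=cv2.findContours(w,cv2.RETR_EXTERNAL,cv2.CHAIN_APPROX_NONE); k=max(cs,key=cv2.contourArea)
    e=cv2.fitEllipse(k); uv=((np.array(e[0])+[(u-18)*4,(v-17)*4])+.5)/4-.5; print(n,uv.round(1),np.array(e[1])/4,plane("top",uv,z)[0].round(4))
for zz in (.014,.03,.05,.07): print(zz, [((p-[130,190])*3.6).round() for p in proj("top",[*(c.mean(0)+ux*.015)[:2],zz])])
E
```

```text
plate tri (array([0.4262, 0.3805, 0.0066]), np.float64(2.5)) top [0.4273 0.3801 0.006 ] scene [0.4254 0.3822 0.006 ]
d1 tri (array([0.431 , 0.2443, 0.0029]), np.float64(3.2)) top [0.4324 0.2434 0.006 ] scene [0.4276 0.2403 0.006 ]
d2 tri (array([0.4877, 0.122 , 0.003 ]), np.float64(3.0)) top [0.4888 0.1213 0.006 ] scene [0.4841 0.1185 0.006 ]
tor tri (array([ 0.4536, -0.0123,  0.0263]), np.float64(0.0)) top [ 0.4534 -0.0118  0.03  ] scene [ 0.4509 -0.0166  0.03  ]
tip tri (array([0.6062, 0.3635, 0.0512]), np.float64(1.1)) top [0.6032 0.359  0.07  ] scene [0.5864 0.3282 0.07  ]
base tri (array([0.5996, 0.3542, 0.0176]), np.float64(3.3)) top [0.5987 0.3557 0.014 ] scene [0.6045 0.3599 0.014 ]
[[0.6492 0.4086 0.014 ]
 [0.6514 0.3113 0.014 ]
 [0.5295 0.3074 0.014 ]
 [0.5272 0.4047 0.014 ]]
yaw 1.836868212729585 1.3054906989941202
stud est [0.60431771 0.35847247 0.014     ]
strip [0.53659811 0.35627523 0.026     ] 0.06882876716841334
tag [[ 0.41977886 -0.01238726  0.015     ]]
plate [150.6 294.9] [23.94075966 24.34465218] [0.4274 0.3805 0.009 ]
d1 [209.8 294. ] [25.10268402 25.603508  ] [0.4325 0.2442 0.006 ]
d2 [263.4 270.9] [24.71652603 25.10951805] [0.4885 0.1216 0.006 ]
tor [321.2 287.7] [27.65382957 31.96448898] [ 0.4511 -0.0117  0.024 ]
0.014 [array([123., 105.])]
0.03 [array([118., 101.])]
0.05 [array([111.,  95.])]
0.07 [array([105.,  89.])]
```

Positions, with the two views agreeing to a few mm:

| Item | Position |
|---|---|
| Stud | (0.604, 0.358), chassis yaw about 1.6° |
| Disc 1 | (0.432, 0.244) |
| Disc 2 | (0.489, 0.1215) |
| Toroid | (0.453, -0.012), yaw about 0° |
| Plate | (0.427, 0.380) |

Next I turn the tool to yaw 180° and go to disc 1.

>>> jog_arm(
  motion=[
    [[-1,-1,0.5,0,0,-0.1,0],[-1,-1,0.5,0,0,-0.1,0],[-1,-1,0.5,0,0,-0.1,0],[-1,-1,0.5,0,0,-0.1,0],[-1,-1,0.5,0,0,-0.1,0]],
  ],
)

```text
time_s: 0.6
tool_pos: [0.2655, 0.491, 0.186]
tool_rot: [-179.9, -0.0, 179.9]
force: [0.1, 1.0, 0.1]
grip_width: 0.0872
grasp_force: 0.0
```

>>> jog_arm(
  motion=[
    [[-0.56,-0.83,0,0,0,0,0],[-0.56,-0.83,0,0,0,0,0],[-0.56,-0.83,0,0,0,0,0]],
  ],
)

```text
time_s: 0.9
tool_pos: [0.3256, 0.4052, 0.1873]
tool_rot: [-179.9, 0.2, 179.6]
force: [-0.2, -0.2, 0.9]
grip_width: 0.0868
grasp_force: 0.0
```

>>> jog_arm(
  motion=[
    [[-0.56,-0.83,0.3,0,0,0,0],[-0.56,-0.83,0.3,0,0,0,0],[-0.56,-0.83,0.3,0,0,0,0]],
  ],
)

```text
time_s: 1.2
tool_pos: [0.3799, 0.3218, 0.1555]
tool_rot: [-179.8, 0.0, 179.6]
force: [-0.2, -0.4, -0.1]
grip_width: 0.0872
grasp_force: 0.0
```

>>> jog_arm(
  motion=[
    [[-0.56,-0.83,0.8,0,0,0,0],[-0.56,-0.83,0.8,0,0,0,0],[-0.56,-0.83,0.8,0,0,0,0],[-0.56,-0.83,0.8,0,0,0,0],[-0.56,-0.83,0.8,0,0,0,0]],
  ],
)

```text
time_s: 1.7
tool_pos: [0.433, 0.2453, 0.0769]
tool_rot: [179.9, 0.0, -179.9]
force: [-1.0, 0.8, 0.7]
grip_width: 0.0872
grasp_force: 0.0
```

>>> jog_arm(
  motion=[
    [[0,-0.01,0.3,0,0,0,0],[0,-0.01,0.5,0,0,0,0],[0,-0.01,0.59,0,0,0,0],[0,-0.01,0.59,0,0,0,0],[0,-0.01,0.59,0,0,0,0]],
  ],
)

```text
time_s: 2.2
tool_pos: [0.4335, 0.244, 0.0188]
tool_rot: [179.9, 0.1, -179.9]
force: [-0.1, -0.2, 0.7]
grip_width: 0.0871
grasp_force: 0.0
```

>>> jog_arm(
  motion=[
    [[0,0,0.01,0,0,0,1],[0,0,0.01,0,0,0,1],[0,0,0.01,0,0,0,1],[0,0,0.01,0,0,0,1],[0,0,0.01,0,0,0,1]],
  ],
  grip_force=15,
)

```text
time_s: 2.7
tool_pos: [0.4331, 0.2425, 0.0168]
tool_rot: [180.0, 0.0, -180.0]
force: [-0.3, -0.3, 1.1]
grip_width: 0.0553
grasp_force: 5.9
```

>>> jog_arm(
  motion=[
    [[0,0,0,0,0,0,1],[0,0,0,0,0,0,1],[0,0,-0.4,0,0,0,1],[0,0,-0.9,0,0,0,1],[0,0,-0.9,0,0,0,1]],
  ],
)

```text
time_s: 3.2
tool_pos: [0.4371, 0.2448, 0.1128]
tool_rot: [179.6, 0.6, -180.0]
force: [0.6, 0.4, 0.3]
grip_width: 0.0545
grasp_force: 15.0
```

>>> jog_arm(
  motion=[
    [[-0.85,0.58,-0.3,0,0,0,1],[-0.85,0.58,-0.3,0,0,0,1],[-0.85,0.58,-0.3,0,0,0,1],[-0.85,0.58,-0.3,0,0,0,1]],
  ],
)

```text
time_s: 3.6
tool_pos: [0.5188, 0.301, 0.1361]
tool_rot: [-180.0, 0.0, -180.0]
force: [0.2, 0.6, 0.1]
grip_width: 0.0544
grasp_force: 15.0
```

>>> jog_arm(
  motion=[
    [[-0.85,0.58,0,0,0,0,1],[-0.85,0.58,0,0,0,0,1],[-0.85,0.58,0,0,0,0,1],[-0.85,0.58,0,0,0,0,1],[-0.85,0.58,0,0,0,0,1]],
  ],
)

```text
time_s: 4.1
tool_pos: [0.6016, 0.357, 0.1361]
tool_rot: [-179.9, -0.1, 180.0]
force: [0.1, 0.1, -0.8]
grip_width: 0.0543
grasp_force: 15.0
```

```bash
python3 - <<'E'
from h import *
o=env.get_obs(); print(o["tool_pos"],o["grip_width"],o["grasp_force"])
s,_=env.read_camera("scene")
a=cv2.resize(s[110:220,150:290,::-1],None,fx=5,fy=5,interpolation=cv2.INTER_CUBIC); cv2.imwrite("pics/s1.png",a)
E
```

```text
[0.60163422 0.35702255 0.13611275] 0.05432606284851894 14.999856068752706
```

View pics/s1.png

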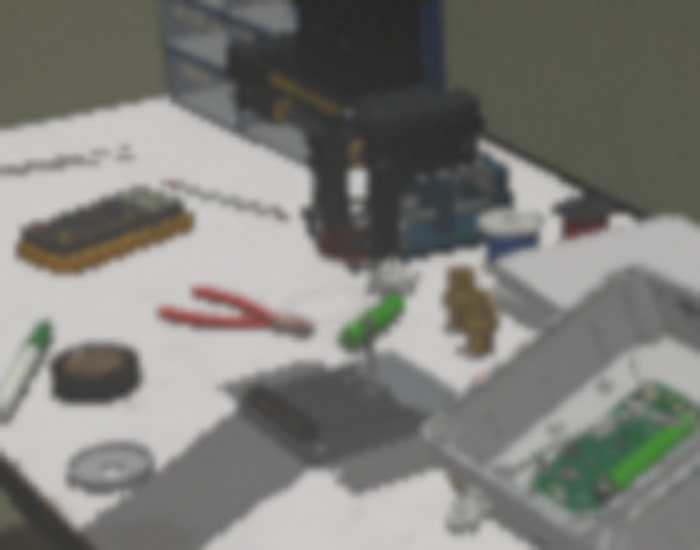

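The disc is held above the stud. Lowering it.

>>> jog_arm(
  motion=[
    [[-0.02,0.01,0.2,0,0,0,1],[-0.02,0.01,0.4,0,0,0,1],[-0.02,0.01,0.5,0,0,0,1],[-0.02,0.01,0.6,0,0,0,1],[-0.02,0.01,0.6,0,0,0,1]],
  ],
)

```text
time_s: 4.65
tool_pos: [0.604, 0.3588, 0.0757]
tool_rot: [-180.0, -0.1, -180.0]
force: [-0.2, -0.4, -0.2]
grip_width: 0.0543
grasp_force: 15.0
```

```bash
python3 - <<'E'
from h import *
o=env.get_obs(); print(o["tool_pos"],o["grip_width"],o["force"])
s,_=env.read_camera("scene")
a=cv2.resize(s[140:205,185:265,::-1],None,fx=9,fy=9,interpolation=cv2.INTER_CUBIC); cv2.imwrite("pics/s2.png",a)
E
```

```text
[0.60395504 0.35880315 0.07574833] 0.054328459796159405 [-0.20050383 -0.40683615 -0.17816184]
```

View pics/s2.png

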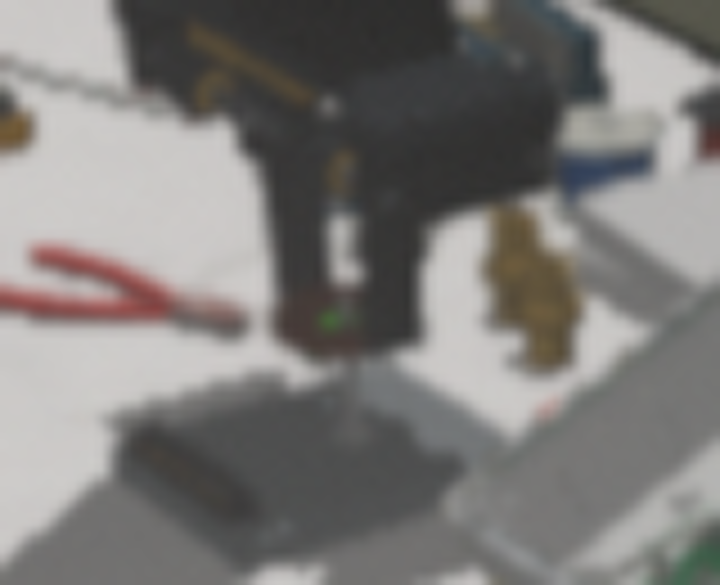

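The disc's underside is below the stud tip with no contact force, and the stud shows under the disc at (350,370). It is threaded, so I lower and release.

>>> jog_arm(
  motion=[
    [[0,0,0.2,0,0,0,1],[0,0,0.35,0,0,0,1],[0,0,0.42,0,0,0,1],[0,0,0.44,0,0,0,1],[0,0,0.45,0,0,0,1]],
  ],
)

```text
time_s: 5.2
tool_pos: [0.6052, 0.3595, 0.0317]
tool_rot: [180.0, 0.0, -180.0]
force: [0.1, 0.5, 0.2]
grip_width: 0.0544
grasp_force: 15.0
```

>>> jog_arm(
  motion=[
    [[0,0,0,0,0,0,1],[0,0,0,0,0,0,0],[0,0,0,0,0,0,0],[0,0,0,0,0,0,0],[0,0,0,0,0,0,0]],
  ],
)

```text
time_s: 5.7
tool_pos: [0.6051, 0.3595, 0.0319]
tool_rot: [180.0, 0.0, -180.0]
force: [0.2, 0.5, -0.6]
grip_width: 0.0784
grasp_force: 0.0
```

>>> jog_arm(
  motion=[
    [[0,0,-0.3,0,0,0,0],[0,0,-0.7,0,0,0,0],[0,0,-1,0,0,0,0],[0,0,-1,0,0,0,0]],
  ],
)

```text
time_s: 6.1
tool_pos: [0.608, 0.361, 0.138]
tool_rot: [179.7, 0.5, -180.0]
force: [0.1, 0.3, 0.1]
grip_width: 0.0866
grasp_force: 0.0
```

>>> jog_arm(
  motion=[
    [[0.6,-0.9,-0.3,0,0,0,0],[0.6,-0.9,-0.3,0,0,0,0],[0.6,-0.9,-0.3,0,0,0,0],[0.6,-0.9,-0.3,0,0,0,0]],
  ],
)

```text
time_s: 6.5
tool_pos: [0.5449, 0.2675, 0.1624]
tool_rot: [180.0, 0.1, 179.9]
force: [1.1, -0.2, 1.0]
grip_width: 0.0869
grasp_force: 0.0
```

>>> jog_arm(
  motion=[
    [[0.3,-0.94,0,0,0,0,0],[0.3,-0.94,0,0,0,0,0],[0.3,-0.94,0,0,0,0,0],[0.3,-0.94,0,0,0,0,0]],
  ],
)

```text
time_s: 6.9
tool_pos: [0.5155, 0.1759, 0.1614]
tool_rot: [179.9, 0.0, 180.0]
force: [0.3, 0.2, -0.2]
grip_width: 0.0869
grasp_force: 0.0
```

>>> jog_arm(
  motion=[
    [[0.31,-0.94,0,0,0,0,0],[0.31,-0.94,0,0,0,0,0],[0.31,-0.94,0,0,0,0,0],[0.31,-0.94,0,0,0,0,0]],
  ],
)

```text
time_s: 7.3
tool_pos: [0.4849, 0.0828, 0.1618]
tool_rot: [179.9, 0.1, -180.0]
force: [-0.5, 1.0, 0.2]
grip_width: 0.0871
grasp_force: 0.0
```

>>> jog_arm(
  motion=[
    [[0.32,-0.94,0.5,0,0,0,0],[0.32,-0.94,0.5,0,0,0,0],[0.32,-0.94,0.5,0,0,0,0],[0.32,-0.94,0.5,0,0,0,0],[0.32,-0.94,0.5,0,0,0,0]],
  ],
)

```text
time_s: 7.8
tool_pos: [0.4537, -0.0102, 0.1121]
tool_rot: [180.0, 0.1, -179.8]
force: [-0.7, -0.2, 0.8]
grip_width: 0.0871
grasp_force: 0.0
```

```bash
python3 - <<'E'
from h import *
o=env.get_obs(); print(o["tool_pos"],o["qpos"])
s,_=env.read_camera("top"); b,_=env.read_camera("scene")
a=cv2.resize(s[190:270,130:210,::-1],None,fx=5,fy=5,interpolation=cv2.INTER_CUBIC)
c=cv2.resize(b[150:210,180:260,::-1],None,fx=5,fy=5,interpolation=cv2.INTER_CUBIC); c=cv2.copyMakeBorder(c,0,100,0,0,0)
cv2.imwrite("pics/t3.png",np.hstack([a,c]))
E
```

```text
[ 0.45370309 -0.01023514  0.11213468] [-2.54921357e+01 -1.98678200e-01  2.35790066e+01  1.19399828e+02
  5.92490560e-02  6.06952606e+01  8.82435460e+01]
```

View pics/t3.png

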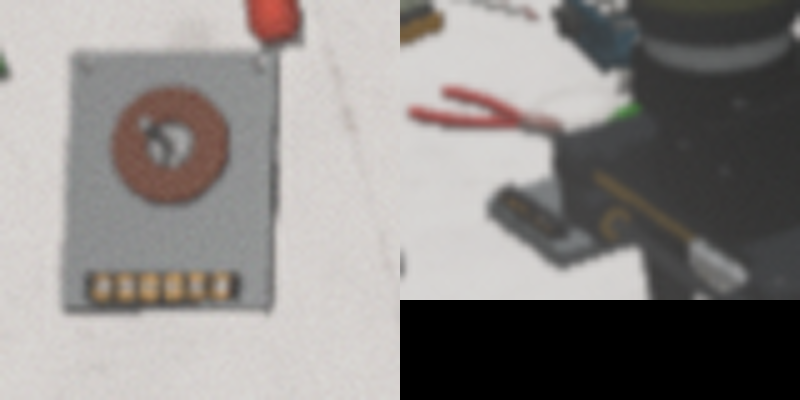

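The disc lies flat and centred on the stud: disc centre at (170,146), stud tip at (145,125), matching the projection of the stud at (0.604, 0.358). Next is the toroid grasp.

>>> jog_arm(
  motion=[
    [[0,-0.02,0.3,0,0,0,0],[0,-0.02,0.6,0,0,0,0],[0,-0.02,0.8,0,0,0,0],[0,-0.02,0.94,0,0,0,0],[0,-0.02,0.94,0,0,0,0]],
  ],
)

```text
time_s: 8.4
tool_pos: [0.4514, -0.0132, 0.0162]
tool_rot: [-180.0, -0.2, -179.8]
force: [-0.4, 0.5, -0.3]
grip_width: 0.087
grasp_force: 0.0
```

>>> jog_arm(
  motion=[
    [[0,0,0,0,0,0,1],[0,0,0,0,0,0,1],[0,0,0,0,0,0,1],[0,0,0,0,0,0,1],[0,0,0,0,0,0,1]],
  ],
  grip_force=35,
)

```text
time_s: 8.9
tool_pos: [0.4529, -0.0137, 0.0184]
tool_rot: [179.9, 0.1, -180.0]
force: [-0.6, 2.5, 4.3]
grip_width: 0.0618
grasp_force: 35.0
```

>>> jog_arm(
  motion=[
    [[0,0,0,0,0,0,1],[0,0,0,0,0,0,1],[0,0,-0.2,0,0,0,1],[0,0,-0.6,0,0,0,1],[0,0,-1,0,0,0,1]],
  ],
)

```text
time_s: 9.4
tool_pos: [0.45, -0.0155, 0.117]
tool_rot: [-179.9, -0.3, 180.0]
force: [0.7, 0.1, -4.9]
grip_width: 0.0623
grasp_force: 35.0
```

>>> jog_arm(
  motion=[
    [[-0.2,0.93,-0.5,0,0,0,1],[-0.2,0.93,-0.5,0,0,0,1],[-0.2,0.93,-0.5,0,0,0,1],[-0.2,0.93,-0.5,0,0,0,1]],
  ],
)

```text
time_s: 9.8
tool_pos: [0.4719, 0.0796, 0.1673]
tool_rot: [-180.0, -0.0, -179.8]
force: [0.7, -1.6, -5.6]
grip_width: 0.0622
grasp_force: 35.0
```

>>> jog_arm(
  motion=[
    [[-0.3,0.93,0,0,0,0,1],[-0.3,0.93,0,0,0,0,1],[-0.3,0.93,0,0,0,0,1],[-0.3,0.93,0,0,0,0,1]],
  ],
)

```text
time_s: 10.2
tool_pos: [0.501, 0.17, 0.1653]
tool_rot: [-179.8, -0.2, -179.9]
force: [0.0, -1.2, -4.5]
grip_width: 0.0619
grasp_force: 35.0
```

>>> jog_arm(
  motion=[
    [[-0.4,0.93,0,0,0,0,1],[-0.4,0.93,0,0,0,0,1],[-0.4,0.93,0,0,0,0,1],[-0.4,0.93,0,0,0,0,1]],
  ],
)

```text
time_s: 10.6
tool_pos: [0.5415, 0.2627, 0.1656]
tool_rot: [-179.8, -0.2, -180.0]
force: [-0.0, -1.8, -5.0]
grip_width: 0.0621
grasp_force: 35.0
```

>>> jog_arm(
  motion=[
    [[-0.61,0.92,0,0,0,0,1],[-0.61,0.92,0,0,0,0,1],[-0.61,0.92,0,0,0,0,1],[-0.61,0.92,0,0,0,0,1],[-0.61,0.92,0,0,0,0,1]],
  ],
)

```text
time_s: 11.1
tool_pos: [0.6032, 0.3526, 0.1668]
tool_rot: [-179.8, -0.1, 179.8]
force: [-0.4, -0.2, -5.1]
grip_width: 0.0622
grasp_force: 35.0
```

>>> jog_arm(
  motion=[
    [[0,0,0,0,0,0,1],[0,0,0,0,0,0,1],[0,0,0,0,0,0,1]],
  ],
)

```text
time_s: 11.4
tool_pos: [0.603, 0.3554, 0.1682]
tool_rot: [180.0, 0.0, 180.0]
force: [-0.4, -0.5, -4.3]
grip_width: 0.0621
grasp_force: 35.0
```

>>> jog_arm(
  motion=[
    [[-0.01,0.02,0.3,0,0,0,1],[-0.01,0.02,0.6,0,0,0,1],[-0.01,0.02,0.8,0,0,0,1],[-0.01,0.02,0.9,0,0,0,1],[-0.01,0.02,0.9,0,0,0,1]],
  ],
)

```text
time_s: 11.9
tool_pos: [0.603, 0.3577, 0.0761]
tool_rot: [-179.9, -0.1, -180.0]
force: [0.9, 0.2, -4.5]
grip_width: 0.0621
grasp_force: 35.0
```

```bash
python3 - <<'E'
from h import *
o=env.get_obs(); print(o["tool_pos"],o["force"])
s,_=env.read_camera("scene")
cv2.imwrite("pics/s4.png",cv2.resize(s[140:205,185:265,::-1],None,fx=9,fy=9,interpolation=cv2.INTER_CUBIC))
E
```

```text
[0.60298026 0.3577106  0.07608985] [ 0.9236521   0.15207078 -4.49008571]
```

View pics/s4.png

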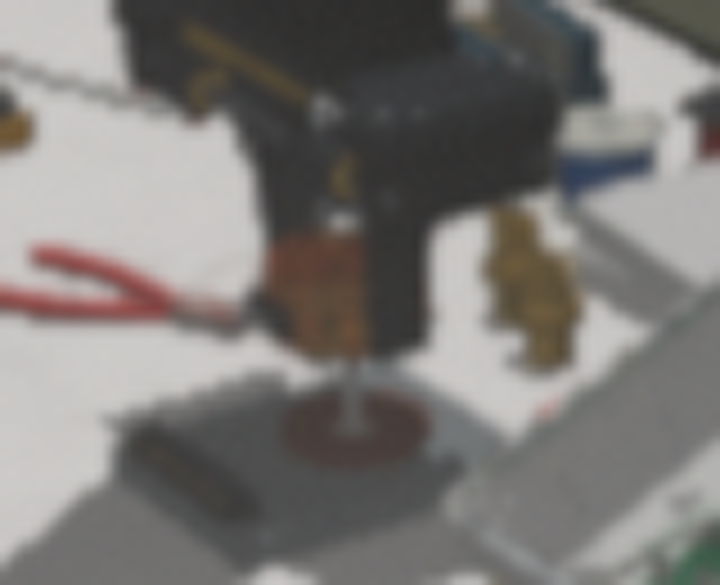

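The toroid is level over the disc with the stud (355,390) entering its bore and the tag board (265,310) facing the strip. Lowering and releasing.

>>> jog_arm(
  motion=[
    [[-0.01,0,0.15,0,0,0,1],[-0.01,0,0.28,0,0,0,1],[-0.01,0,0.34,0,0,0,1],[-0.01,0,0.37,0,0,0,1],[-0.01,0,0.37,0,0,0,1]],
  ],
)

```text
time_s: 12.45
tool_pos: [0.6047, 0.3582, 0.0399]
tool_rot: [-180.0, -0.0, -180.0]
force: [-0.1, -0.5, -4.6]
grip_width: 0.0617
grasp_force: 35.0
```

>>> jog_arm(
  motion=[
    [[0,0,0,0,0,0,1],[0,0,0,0,0,0,1]],
  ],
)

```text
time_s: 12.65
tool_pos: [0.6054, 0.3587, 0.0413]
tool_rot: [180.0, 0.1, -180.0]
force: [-0.3, 0.3, -4.7]
grip_width: 0.0618
grasp_force: 35.0
```

Not yet touching; another 2 mm, then release and retreat.

>>> jog_arm(
  motion=[
    [[0,0,0.01,0,0,0,1],[0,0,0.02,0,0,0,1],[0,0,0.02,0,0,0,1]],
  ],
)

```text
time_s: 12.95
tool_pos: [0.6051, 0.3585, 0.0387]
tool_rot: [180.0, 0.0, -180.0]
force: [-0.1, -1.2, -4.7]
grip_width: 0.062
grasp_force: 35.0
```

>>> jog_arm(
  motion=[
    [[0,0,0,0,0,0,0.2],[0,0,0,0,0,0,0],[0,0,0,0,0,0,0],[0,0,0,0,0,0,0],[0,0,0,0,0,0,0]],
  ],
  grip_force=15,
)

```text
time_s: 13.45
tool_pos: [0.6052, 0.3586, 0.039]
tool_rot: [180.0, 0.0, -180.0]
force: [-0.0, 0.3, 0.1]
grip_width: 0.0854
grasp_force: 0.0
```

>>> jog_arm(
  motion=[
    [[0,0,-0.2,0,0,0,0],[0,0,-0.5,0,0,0,0],[0,0,-1,0,0,0,0],[0,0,-1,0,0,0,0]],
  ],
)

```text
time_s: 13.85
tool_pos: [0.6091, 0.3606, 0.1474]
tool_rot: [179.6, 0.7, -180.0]
force: [1.3, -0.0, 1.6]
grip_width: 0.0869
grasp_force: 0.0
```

>>> jog_arm(
  motion=[
    [[0.5,-0.79,-0.2,0,0,0,0],[0.5,-0.79,-0.2,0,0,0,0],[0.5,-0.79,-0.2,0,0,0,0],[0.5,-0.79,-0.2,0,0,0,0]],
  ],
)

```text
time_s: 14.25
tool_pos: [0.5553, 0.2787, 0.1596]
tool_rot: [179.9, 0.1, 179.9]
force: [0.3, 0.7, 0.1]
grip_width: 0.0869
grasp_force: 0.0
```

>>> jog_arm(
  motion=[
    [[0.38,-0.79,0,0,0,0,0],[0.38,-0.79,0,0,0,0,0],[0.38,-0.79,0,0,0,0,0],[0.38,-0.79,0,0,0,0,0]],
  ],
)

```text
time_s: 14.65
tool_pos: [0.5177, 0.2012, 0.159]
tool_rot: [179.9, 0.1, -180.0]
force: [0.7, 0.5, 0.2]
grip_width: 0.0867
grasp_force: 0.0
```

>>> jog_arm(
  motion=[
    [[0.28,-0.79,0.8,0,0,0,0],[0.28,-0.79,0.8,0,0,0,0],[0.28,-0.79,0.8,0,0,0,0],[0.28,-0.79,0.8,0,0,0,0],[0.28,-0.79,0.8,0,0,0,0]],
  ],
)

```text
time_s: 15.15
tool_pos: [0.4907, 0.1238, 0.0796]
tool_rot: [179.9, 0.1, -179.9]
force: [-0.2, 1.1, 0.6]
grip_width: 0.0868
grasp_force: 0.0
```

>>> jog_arm(
  motion=[
    [[0,0,0,0,0,0,0],[0,0,0,0,0,0,0]],
  ],
)

```text
time_s: 15.35
tool_pos: [0.4905, 0.1233, 0.0798]
tool_rot: [179.9, 0.2, -179.8]
force: [-0.5, -0.1, 0.3]
grip_width: 0.0868
grasp_force: 0.0
```

```bash
python3 - <<'E'
from h import *
o=env.get_obs(); print(o["tool_pos"])
s,_=env.read_camera("top"); b,_=env.read_camera("scene")
a=cv2.resize(s[190:270,130:210,::-1],None,fx=5,fy=5,interpolation=cv2.INTER_CUBIC)
c=cv2.resize(b[150:210,180:260,::-1],None,fx=5,fy=5,interpolation=cv2.INTER_CUBIC); c=cv2.copyMakeBorder(c,0,100,0,0,0)
cv2.imwrite("pics/t5.png",np.hstack([a,c]))
print([((p-[130,190]+.5)*5-.5).round(1) for p in proj("top",[[.604,.358,.05],[.604,.358,.07],[.573,.358,.05],[.635,.358,.05]])])
E
```

```text
[0.49047394 0.12332991 0.07984784]
[array([157.7, 134.6]), array([148.4, 126.2]), array([153.5, 201.5]), array([162.1,  68.3])]
```

View pics/t5.png

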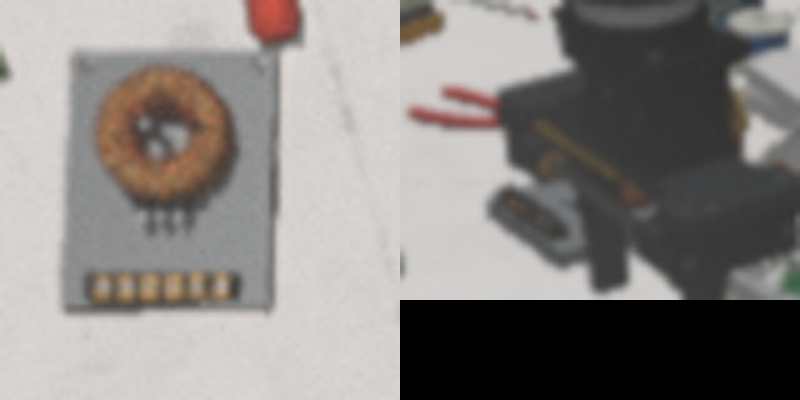

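The toroid sits flat and is centred within about 3 mm of the stud, at (165,132), tags toward the strip. Next is disc 2.

>>> jog_arm(
  motion=[
    [[0.02,-0.01,0.3,0,0,0,0],[0.02,-0.01,0.5,0,0,0,0],[0.02,-0.01,0.62,0,0,0,0],[0.02,-0.01,0.62,0,0,0,0],[0.02,-0.01,0.62,0,0,0,0]],
  ],
)

```text
time_s: 15.95
tool_pos: [0.4875, 0.1206, 0.017]
tool_rot: [180.0, 0.0, -180.0]
force: [0.0, -0.3, 0.1]
grip_width: 0.0873
grasp_force: 0.0
```

>>> jog_arm(
  motion=[
    [[0,0,0.01,0,0,0,1],[0,0,0.01,0,0,0,1],[0,0,0.01,0,0,0,1],[0,0,0.01,0,0,0,1],[0,0,0.01,0,0,0,1]],
  ],
  grip_force=15,
)

```text
time_s: 16.45
tool_pos: [0.4871, 0.1205, 0.0157]
tool_rot: [180.0, 0.0, -180.0]
force: [-0.2, -0.6, 2.2]
grip_width: 0.055
grasp_force: 15.3
```

>>> jog_arm(
  motion=[
    [[0,0,0,0,0,0,1],[0,0,0,0,0,0,1],[0,0,-0.4,0,0,0,1],[0,0,-1,0,0,0,1],[0,0,-1,0,0,0,1]],
  ],
)

```text
time_s: 16.95
tool_pos: [0.4905, 0.1212, 0.1208]
tool_rot: [179.8, 0.5, -180.0]
force: [0.1, 1.3, -0.3]
grip_width: 0.0549
grasp_force: 15.0
```

>>> jog_arm(
  motion=[
    [[-0.2,0.79,-0.4,0,0,0,1],[-0.2,0.79,-0.4,0,0,0,1],[-0.2,0.79,-0.4,0,0,0,1],[-0.2,0.79,-0.4,0,0,0,1]],
  ],
)

```text
time_s: 17.35
tool_pos: [0.5069, 0.2, 0.1553]
tool_rot: [-180.0, -0.0, -179.9]
force: [-0.7, -0.7, 0.1]
grip_width: 0.055
grasp_force: 15.0
```

>>> jog_arm(
  motion=[
    [[-0.4,0.79,0,0,0,0,1],[-0.4,0.79,0,0,0,0,1],[-0.4,0.79,0,0,0,0,1],[-0.4,0.79,0,0,0,0,1]],
  ],
)

```text
time_s: 17.75
tool_pos: [0.5465, 0.2769, 0.1538]
tool_rot: [-179.8, -0.1, -180.0]
force: [-0.3, -0.6, -0.1]
grip_width: 0.0552
grasp_force: 15.0
```

>>> jog_arm(
  motion=[
    [[-0.56,0.79,0,0,0,0,1],[-0.56,0.79,0,0,0,0,1],[-0.56,0.79,0,0,0,0,1],[-0.56,0.79,0,0,0,0,1],[-0.56,0.79,0,0,0,0,1]],
  ],
)

```text
time_s: 18.25
tool_pos: [0.6031, 0.3543, 0.1554]
tool_rot: [-179.9, -0.0, 179.9]
force: [0.4, -0.8, -0.1]
grip_width: 0.0548
grasp_force: 15.0
```

>>> jog_arm(
  motion=[
    [[0,0,0.3,0,0,0,1],[0,0,0.4,0,0,0,1],[0,0,0.4,0,0,0,1],[0,0,0.4,0,0,0,1]],
  ],
)

```text
time_s: 18.65
tool_pos: [0.6031, 0.3567, 0.1165]
tool_rot: [180.0, 0.0, 180.0]
force: [-0.4, -0.5, 0.6]
grip_width: 0.055
grasp_force: 15.0
```

>>> jog_arm(
  motion=[
    [[0,0.01,0.2,0,0,0,1],[0,0.01,0.35,0,0,0,1],[0,0.01,0.44,0,0,0,1],[0,0.01,0.48,0,0,0,1],[0,0.01,0.48,0,0,0,1]],
  ],
)

```text
time_s: 19.15
tool_pos: [0.6027, 0.3582, 0.0671]
tool_rot: [-180.0, -0.0, -180.0]
force: [-0.3, 0.7, -0.8]
grip_width: 0.0552
grasp_force: 15.0
```

>>> jog_arm(
  motion=[
    [[0,0,0,0,0,0,1],[0,0,0,0,0,0,1]],
  ],
)

```text
time_s: 19.35
tool_pos: [0.6035, 0.3587, 0.0685]
tool_rot: [180.0, 0.1, -180.0]
force: [0.7, -0.9, -0.1]
grip_width: 0.0547
grasp_force: 15.0
```

>>> jog_arm(
  motion=[
    [[0,0,0.02,0,0,0,1],[0,0,0.02,0,0,0,1],[0,0,0.02,0,0,0,1]],
  ],
)

```text
time_s: 19.65
tool_pos: [0.6032, 0.3585, 0.0659]
tool_rot: [180.0, 0.0, -180.0]
force: [0.3, 0.0, 1.2]
grip_width: 0.0547
grasp_force: 15.0
```

>>> jog_arm(
  motion=[
    [[0,0,0,0,0,0,0],[0,0,0,0,0,0,0],[0,0,0,0,0,0,0],[0,0,0,0,0,0,0],[0,0,0,0,0,0,0]],
  ],
)

```text
time_s: 20.15
tool_pos: [0.6029, 0.3584, 0.0656]
tool_rot: [180.0, -0.0, -180.0]
force: [-0.1, -0.5, 0.2]
grip_width: 0.0839
grasp_force: 0.0
```

>>> jog_arm(
  motion=[
    [[0,0,-0.2,0,0,0,0],[0,0,-0.5,0,0,0,0],[0,0,-0.8,0,0,0,0],[0,0,-0.8,0,0,0,0]],
  ],
)

```text
time_s: 20.55
tool_pos: [0.6057, 0.3599, 0.1513]
tool_rot: [179.7, 0.4, -180.0]
force: [0.4, -0.6, -0.0]
grip_width: 0.0869
grasp_force: 0.0
```

>>> jog_arm(
  motion=[
    [[0.88,0.11,0,0,0,0,0],[0.88,0.11,0,0,0,0,0],[0.88,0.11,0,0,0,0,0],[0.88,0.11,0,0,0,0,0]],
  ],
)

```text
time_s: 20.95
tool_pos: [0.5141, 0.3699, 0.1454]
tool_rot: [180.0, 0.0, -179.9]
force: [-0.0, -0.7, 1.0]
grip_width: 0.0867
grasp_force: 0.0
```

>>> jog_arm(
  motion=[
    [[0.88,0.11,0.7,0,0,0,0],[0.88,0.11,0.7,0,0,0,0],[0.88,0.11,0.7,0,0,0,0],[0.88,0.11,0.7,0,0,0,0],[0.88,0.11,0.7,0,0,0,0]],
  ],
)

```text
time_s: 21.45
tool_pos: [0.4297, 0.3802, 0.0765]
tool_rot: [180.0, 0.2, 179.9]
force: [0.9, 0.0, 0.6]
grip_width: 0.0873
grasp_force: 0.0
```

```bash
python3 - <<'E'
from h import *
o=env.get_obs(); print(o["tool_pos"])
s,_=env.read_camera("top"); b,_=env.read_camera("scene")
a=cv2.resize(s[190:310,120:210,::-1],None,fx=4.5,fy=4.5,interpolation=cv2.INTER_CUBIC)
c=cv2.resize(b[150:210,180:260,::-1],None,fx=4.5,fy=4.5,interpolation=cv2.INTER_CUBIC); c=cv2.copyMakeBorder(c,0,270,0,0,0)
cv2.imwrite("pics/t6.png",np.hstack([a,c]))
print([((p-[120,190]+.5)*4.5-.5).round(1) for p in proj("top",[[.604,.358,.056],[.604,.358,.07]])])
E
```

```text
[0.42969719 0.38016607 0.0765304 ]
[array([184.4, 118.8]), array([178.5, 113.6])]
```

View pics/t6.png

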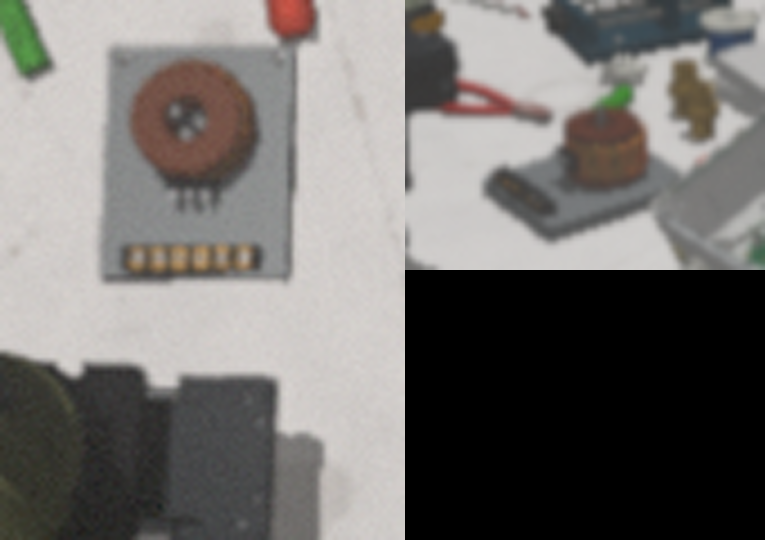

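The upper disc is flat with its bore centre at (186,119), where the stud projects to (184,119). Next is the plate.

>>> jog_arm(
  motion=[
    [[0.02,0,0.3,0,0,0,0],[0.02,0,0.5,0,0,0,0],[0.02,0,0.59,0,0,0,0],[0.02,0,0.59,0,0,0,0],[0.02,0,0.59,0,0,0,0]],
  ],
)

```text
time_s: 22.05
tool_pos: [0.4264, 0.3807, 0.0177]
tool_rot: [179.9, 0.1, 180.0]
force: [0.2, 0.2, 0.7]
grip_width: 0.0874
grasp_force: 0.0
```

>>> jog_arm(
  motion=[
    [[0,0,0,0,0,0,1],[0,0,0,0,0,0,1],[0,0,0,0,0,0,1],[0,0,0,0,0,0,1],[0,0,0,0,0,0,1]],
  ],
  grip_force=15,
)

```text
time_s: 22.55
tool_pos: [0.425, 0.3806, 0.0168]
tool_rot: [180.0, 0.0, -180.0]
force: [0.8, -0.4, 1.2]
grip_width: 0.0551
grasp_force: 0.3
```

>>> jog_arm(
  motion=[
    [[0,0,0,0,0,0,1],[0,0,0,0,0,0,1],[0,0,-0.4,0,0,0,1],[0,0,-1,0,0,0,1],[0,0,-1,0,0,0,1]],
  ],
)

```text
time_s: 23.05
tool_pos: [0.4277, 0.3826, 0.1223]
tool_rot: [179.6, 0.4, -180.0]
force: [1.2, -0.3, -1.3]
grip_width: 0.0534
grasp_force: 15.0
```

>>> jog_arm(
  motion=[
    [[-0.89,-0.11,-0.4,0,0,0,1],[-0.89,-0.11,-0.4,0,0,0,1],[-0.89,-0.11,-0.4,0,0,0,1],[-0.89,-0.11,-0.4,0,0,0,1]],
  ],
)

```text
time_s: 23.45
tool_pos: [0.5149, 0.3685, 0.1562]
tool_rot: [-180.0, -0.0, 179.9]
force: [-0.8, 0.0, -1.0]
grip_width: 0.0532
grasp_force: 15.0
```

>>> jog_arm(
  motion=[
    [[-0.88,-0.11,0,0,0,0,1],[-0.88,-0.11,0,0,0,0,1],[-0.88,-0.11,0,0,0,0,1],[-0.88,-0.11,0,0,0,0,1],[-0.88,-0.11,0,0,0,0,1]],
  ],
)

```text
time_s: 23.95
tool_pos: [0.5995, 0.3598, 0.1556]
tool_rot: [180.0, -0.2, -179.8]
force: [0.3, 0.9, -0.4]
grip_width: 0.0534
grasp_force: 15.0
```

>>> jog_arm(
  motion=[
    [[0,0,0.2,0,0,0,1],[0,0,0.4,0,0,0,1],[0,0,0.5,0,0,0,1],[0,0,0.5,0,0,0,1],[0,0,0.5,0,0,0,1]],
  ],
)

```text
time_s: 24.45
tool_pos: [0.6015, 0.3591, 0.1073]
tool_rot: [180.0, 0.0, -179.9]
force: [-0.4, -0.5, 0.3]
grip_width: 0.0533
grasp_force: 15.0
```

```bash
python3 - <<'E'
from h import *
b,_=env.read_camera("scene"); print(env.get_obs()["tool_pos"])
cv2.imwrite("pics/s7.png",cv2.resize(b[140:200,190:260,::-1],None,fx=10,fy=10,interpolation=cv2.INTER_CUBIC))
T=env.get_obs()["tool_pos"]
print(((proj("scene",[[.604,.358,.07],[.604,.358,.05],[T[0]+.001,T[1],T[2]-.0168],[T[0]+.001,T[1],T[2]-.0168+.009]])-[190,140]+.5)*10-.5).round())
E
```

```text
[0.6021123  0.35913441 0.10784122]
[[341. 329.]
 [345. 385.]
 [333. 270.]
 [331. 244.]]
```

View pics/s7.png

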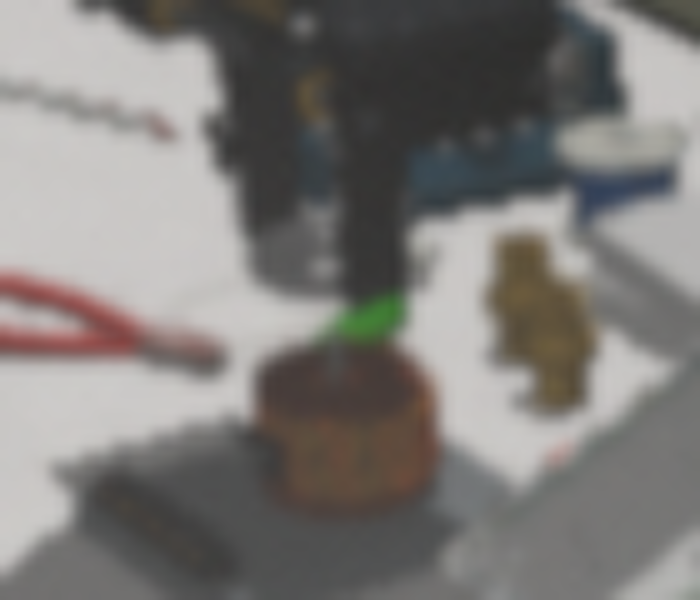

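The plate (spanning x of about 250–410) is held level above the stud tip at (338,335). Lowering in stages.

>>> jog_arm(
  motion=[
    [[-0.01,-0.01,0.1,0,0,0,1],[-0.01,-0.01,0.17,0,0,0,1],[-0.01,-0.01,0.22,0,0,0,1],[-0.01,-0.01,0.26,0,0,0,1],[-0.01,-0.01,0.26,0,0,0,1]],
  ],
)

```text
time_s: 25.0
tool_pos: [0.6025, 0.3571, 0.0795]
tool_rot: [-180.0, -0.1, -180.0]
force: [-0.5, 0.1, 0.7]
grip_width: 0.0533
grasp_force: 15.0
```

>>> jog_arm(
  motion=[
    [[0,0,0.04,0,0,0,1],[0,0,0.07,0,0,0,1],[0,0,0.07,0,0,0,1],[0,0,0.07,0,0,0,1]],
  ],
)

```text
time_s: 25.4
tool_pos: [0.603, 0.3575, 0.0736]
tool_rot: [180.0, 0.0, -180.0]
force: [0.4, 0.9, -0.2]
grip_width: 0.0534
grasp_force: 15.0
```

Underside is at about 57 mm. Release, retreat and check.

>>> jog_arm(
  motion=[
    [[0,0,0.01,0,0,0,1],[0,0,0.01,0,0,0,1],[0,0,0.01,0,0,0,0],[0,0,0.01,0,0,0,0],[0,0,0.01,0,0,0,0]],
  ],
)

```text
time_s: 25.9
tool_pos: [0.603, 0.3574, 0.0726]
tool_rot: [180.0, 0.0, -180.0]
force: [0.0, 0.1, -0.3]
grip_width: 0.07
grasp_force: 0.0
```

>>> jog_arm(
  motion=[
    [[0,0,0,0,0,0,0],[0,0,0,0,0,0,0],[0,0,0,0,0,0,0]],
  ],
)

```text
time_s: 26.2
tool_pos: [0.603, 0.3574, 0.0726]
tool_rot: [180.0, 0.0, -180.0]
force: [0.2, 0.4, -0.3]
grip_width: 0.0856
grasp_force: 0.0
```

>>> jog_arm(
  motion=[
    [[0,0,-0.2,0,0,0,0],[0,0,-0.5,0,0,0,0],[0,0,-0.9,0,0,0,0],[0,0,-0.9,0,0,0,0]],
  ],
)

```text
time_s: 26.6
tool_pos: [0.6063, 0.3591, 0.1698]
tool_rot: [179.6, 0.6, -180.0]
force: [0.3, 0.0, 0.9]
grip_width: 0.0871
grasp_force: 0.0
```

>>> jog_arm(
  motion=[
    [[1,-0.5,0,0,0,0,0],[1,-0.5,0,0,0,0,0],[1,-0.5,0,0,0,0,0],[1,-0.5,0,0,0,0,0],[1,-0.5,0,0,0,0,0]],
  ],
)

```text
time_s: 27.1
tool_pos: [0.5041, 0.3081, 0.1634]
tool_rot: [179.9, 0.1, -180.0]
force: [-1.1, 0.5, -0.4]
grip_width: 0.0869
grasp_force: 0.0
```

>>> jog_arm(
  motion=[
    [[0.5,-1,0,0,0,0,0],[0.5,-1,0,0,0,0,0],[0.5,-1,0,0,0,0,0],[0.5,-1,0,0,0,0,0],[0.5,-1,0,0,0,0,0]],
  ],
)

```text
time_s: 27.6
tool_pos: [0.4546, 0.2089, 0.1633]
tool_rot: [179.9, 0.1, -180.0]
force: [0.4, 1.6, 0.5]
grip_width: 0.087
grasp_force: 0.0
```

```bash
python3 - <<'E'
from h import *
s,d=env.read_camera("top"); b,e=env.read_camera("scene")
a=cv2.resize(s[190:260,130:210,::-1],None,fx=5,fy=5,interpolation=cv2.INTER_CUBIC)
c=cv2.resize(b[140:210,180:260,::-1],None,fx=5,fy=5,interpolation=cv2.INTER_CUBIC)
cv2.imwrite("pics/t8.png",np.hstack([a,c]))
print([((p-[130,190]+.5)*5-.5).round(1) for p in proj("top",[[.604,.358,.059],[.604,.358,.065]])])
P=cloud("top",d).reshape(-1,3); X=P[(np.linalg.norm(P[:,:2]-[.604,.358],axis=1)<.035)&(P[:,2]>.052)]
m=np.linalg.norm(X[:,:2]-X[:,:2].mean(0),axis=1)<.022
print(X.mean(0),len(X),np.linalg.lstsq(np.c_[X[m][:,:2]-[.604,.358],np.ones(m.sum())],X[m][:,2],rcond=None)[0])
E
```

```text
[array([153.6, 130.8]), array([150.8, 128.3])]
[0.60470801 0.3572726  0.06015434] 462 [-0.0337396   0.00203191  0.05965977]
```

View pics/t8.png

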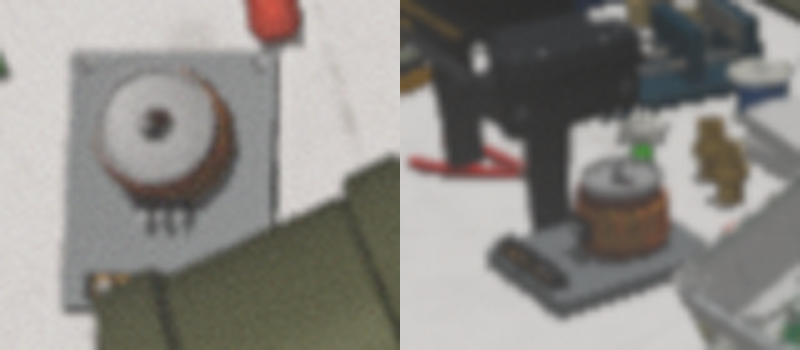

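The final view shows the plate flat, rim up, with its hole at (155,124), about 3 mm from the stud axis. Its floor is at about 59 mm, as expected. The arm is clear, so I hand in.

```bash
python3 -c "
from cell import env
print(env.sign_off())"
```

```text
the job is handed in; nothing more can be done
None
```

The stack (disc, transformer with tags toward the terminal strip, disc, clamp plate rim up) is on the stud, flat with the arm clear. I handed the job in at about 28 s, and no verdict came back.

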